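# Fit the sieve insert to the sugar shaker and take its cover off

## Robot

A 7-joint arm with a two-finger parallel gripper is mounted at the origin on a cart in front of the work surface, level with it; the furniture and walls round the work are solid. World frame = base frame: x ahead of the robot, y to its left, z up, the work surface at z = 0. Lengths are in mm, angles in rad, forces in N, time in s.
With the tool pointing down it reaches from about 425 to 875 mm from the base axis. Payload 8.4 kg.
Tool frame: the origin (TCP) lies between the finger pads; the fingertips stand 11 mm ahead of it and the grasp point (between the pads) lies 8 mm behind it; z points along the fingers, y is the line along which they close (so a half turn about z gives the same grasp; the last joint's range is limited). The gripper opens to 87 mm and grips with 3 to 60 N. Pads are 19 mm wide; open, the fingers measure 117 mm over their backs; the gripper's body (75 mm by 190 mm) begins 51 mm behind the grasp point.
Start: joints at [-1.225, 0.333, 0.04, 1.465, -0.013, 1.343, -0.059], TCP at [279.677, 586.724, 233.546] pointing down, gripper open.
Joint ranges: [-2.58, 2.58], [-0.38, 2.09], [-1.3, 1.39], [0.25, 2.4], [-1.5, 4.64], [0.08, 2.09], [-2.65, 2.65]. Speed limits (rad/s): [2.22, 2.22, 2.79, 2.79, 3.14, 3.14, 3.14].

## Interface

Orientations are given as a unit quaternion [x, y, z, w].
In Python, from rig import bot, read_camera, camera_model gives the robot as it stands (bot), with the cameras as plain functions.
- The arm moves only by the tool drive_effector, called after ">>>" in YAML: its name, and indented under it one key for each argument. Schema: {"type":"object","properties":{"moves":{"type":"object","properties":{"deltas":{"type":"array","items":{"type":"array","items":{"type":"number"},"minItems":5,"maxItems":5},"minItems":1,"maxItems":20}},"additionalProperties":false,"required":["deltas"]},"grip_force":{"type":"number"},"only":{"type":"string"},"quiet":{"type":"boolean"},"lines":{"type":"string"}},"required":["moves"],"additionalProperties":false}. moves is an object whose key "deltas" holds a list of rows, 1 to 20 of them, each of 5 numbers: the finger opening in mm, then dx, dy, dz in mm, then a turn about the tool's z in rad; each row is the pose to reach, as a shift and turn from the pose commanded when the call began, along the tool's axes at that moment; what a row does not reach only later rows make up. A row lasts 1/10 s, in which the tool goes at most 50 mm and 0.15 rad, less where a joint would pass 70% of its speed; a pose out of reach is approached as far as the arm can. The fingers move at their own pace and stop on an object; grip_force is the grip in N (left out, the last holds). Time passes only in rows, so rows that do not move let the fingers close. The tool returns the time, the measured TCP pose, the force, the opening and the grip force at its end. only (a regular expression) keeps the lines of the reply that match it, lines (a string "A,B") keeps lines A to B, and quiet returns only ok. Input that does not fit is refused with a message, and nothing moves.
- bot.get_state(): the state, without advancing time (a new reading comes with each control period).
- read_camera(name): name is "scene" or "top"; returns the picture (400x640x3 uint8, red, green, blue); there is no depth.
- camera_model(name): a dict with "vfov" (degrees; the focal length in pixels is half the picture's height over the tangent of half this angle, whatever the lens; pixels are square), "cx", "cy" (the principal point, pixels), "rvec" (rotation vector, rad) and "tvec" (3), from world to camera coordinates, as OpenCV has them. Camera axes: x right, y down, z forward; pixel columns grow to the right and rows downward; lengths in mm; the calibration is good to about 2 mm. A picture is of the moment at which its call begins. camera_model takes no time and is no camera call.
- bot.close_job(): hands the job in; it is judged then, once.
The state is a dict: "t": time; "joint_positions": joint angles; "joint_velocities": joint speeds; "effort": joint torques, N m; "ee_pos": TCP position; "ee_rot": TCP orientation; "force": force on the tool from outside, world axes, zero at the start; "ft_torque": the same for the moment, N m; "grip_width": finger opening in mm; "grasp_force": force on a finger pad.
Only numpy, scipy, OpenCV 4.12 (cv2) and the standard library are available. Lean on these libraries where they do the work, as an engineer would, in place of code of your own. Each camera call takes 0.05 s, during which the arm holds its last target. There are 200 camera calls.

## Task

Get the sugar shaker ready for the waffles: of the three sieve inserts with red covers, pick the one whose size fits the open steel jar, lift it by its black knob with its cover still on, and lower both together until the insert sits fully home in the jar. Then let go of the knob, take the red cover alone by its collar, lift it straight off without pulling the insert up, and finish holding the cover level in the gripper, wholly above the top of the black knob - do not put it down. Do not drop the insert, shove the jar, or disturb the other two sets, the milk carton, the plum bowl or the egg.

Things in the scene. Friction and masses are not known exactly. Their poses are not given: they have to be found in the camera images.
- jar: sugar shaker: empty open upright steel jar, 75 mm across outside, bore 65 mm (the matching plug has 1.3 mm play a side), 85 mm high, 0.8 kg, stands loose on the table at the right. Origin: centre of its underside, z up. The matching insert is home when its flange lies on the rim all round: insert origin 73 mm above the jar's origin, on the same axis
- insert_a: small (falls into the jar) steel sieve insert, 150 g: plug 51 mm across, 12 mm deep, tapered foot; above it a flange 61 mm across, 5 mm thick; then a 14 mm stem with a black round knob 18 mm across, 40 to 65 mm above the origin. Starts upright on the table under its cover; the three sets swap places. Origin: centre of the plug's underside, z up
- cover_a: small red cover, 60 g: disc 70 mm across, 4 mm thick, 4 mm lip below its edge; on it a collar 32 mm across, 4 to 22 mm above the origin, to grip. Lies loose on insert_a's flange; the knob sticks up through its 22 mm hole, so the knob lifts both, the collar the cover alone. Origin: centre of the disc's underside (17 mm above the insert's), z up
- insert_b: middle-sized (fits the jar) steel sieve insert, 150 g: plug 61 mm across, 12 mm deep, tapered foot; above it a flange 71 mm across, 5 mm thick; then a 14 mm stem with a black round knob 18 mm across, 40 to 65 mm above the origin. Starts upright on the table under its cover; the three sets swap places. Origin: centre of the plug's underside, z up
- cover_b: middle-sized red cover, 60 g: disc 80 mm across, 4 mm thick, 4 mm lip below its edge; on it a collar 32 mm across, 4 to 22 mm above the origin, to grip. Lies loose on insert_b's flange; the knob sticks up through its 22 mm hole, so the knob lifts both, the collar the cover alone. Origin: centre of the disc's underside (17 mm above the insert's), z up
- insert_c: large (too big for the jar) steel sieve insert, 150 g: plug 71 mm across, 12 mm deep, tapered foot; above it a flange 81 mm across, 5 mm thick; then a 14 mm stem with a black round knob 18 mm across, 40 to 65 mm above the origin. Starts upright on the table under its cover; the three sets swap places. Origin: centre of the plug's underside, z up
- cover_c: large red cover, 60 g: disc 90 mm across, 4 mm thick, 4 mm lip below its edge; on it a collar 32 mm across, 4 to 22 mm above the origin, to grip. Lies loose on insert_c's flange; the knob sticks up through its 22 mm hole, so the knob lifts both, the collar the cover alone. Origin: centre of the disc's underside (17 mm above the insert's), z up
- milk_carton: milk carton with an orange cap, 76 x 77 x 200 mm, bystander at the back; origin at the centre of its underside
- glass_plum: glass bowl of dark red plum pieces, 115 mm across, 69 mm high, bystander; origin at the centre of its underside
- egg: brown egg, 57 x 44 mm, bystander; origin at its underside

How it is judged (in metres and radians):
On the way:
1. the matching insert sits home in the jar with its cover still nested on it, the fingers off it (horizontal distance between insert_b and jar below 0.004 m and z of insert_b in the frame of jar between 0.069 and 0.0755 m and z of cover_b in the frame of insert_b below 0.02 m and horizontal distance between cover_b and insert_b below 0.006 m and angle between insert_b's own z axis and vertical below 0.06 rad and contact force between the fingers and insert_b below 0.05 N), for 0.2 s.
At the end, for the whole second after the job is handed in: Insert home in the jar (within 2.5 mm of seated height, 4 mm of the axis, 0.06 rad), jar upright; cover held still by the fingers alone, level within 0.3 rad, underside at least 146 mm above the table (knob top: 138 mm), touching neither insert nor jar; fingers off the insert (horizontal distance between insert_b and jar below 0.004 m and z of insert_b in the frame of jar between 0.069 and 0.0755 m and angle between insert_b's own z axis and vertical below 0.06 rad and angle between jar's own z axis and vertical below 0.05 rad and height (world z) of cover_b above 0.146 m and angle between cover_b's own z axis and vertical below 0.3 rad and contact force between the fingers and cover_b above 0.5 N and contact force between each of cover_b, the fingers and insert_b below 0.05 N and contact force between cover_b and jar below 0.05 N and linear speed of cover_b below 0.02 m/s); the arm keeps its last pose, push and grip.
It fails at once if the matching insert is parted from its cover while it does not sit in the jar (cover over 12 mm up or 20 mm aside, insert over 4 mm from its seated height or 6 mm off the jar's axis) ((z of cover_b in the frame of insert_b above 0.029 m or horizontal distance between cover_b and insert_b above 0.02 m) and not (horizontal distance between insert_b and jar below 0.006 m and z of insert_b in the frame of jar between 0.069 and 0.077 m)).
It fails at once if the matching insert is let go in the air (more than 20 mm above the table and not in the mouth of the jar) (height (world z) of insert_b above 0.02 m and not (horizontal distance between insert_b and jar below 0.01 m and z of insert_b in the frame of jar below 0.088 m) and contact force between the fingers and insert_b below 0.05 N).
It fails at once if the jar is shoved more than 25 mm or tipped (distance of jar from where it was at the start of the episode above 0.025 m or angle between jar's own z axis and vertical above 0.15 rad).
It fails at once if a set of the wrong size is moved more than 20 mm (distance of any of insert_a, insert_c, cover_a, cover_c from where it was at the start of the episode above 0.02 m).
It fails at once if the milk carton, the plum bowl or the egg is moved more than 25 mm (distance of any of milk_carton, glass_plum, egg from where it was at the start of the episode above 0.025 m).
It also fails if it takes over 54 s, if anything falls off the work surface, if the arm or the gripper's body presses on something with over 40 N, if the wrist force passes 120 N, or if a joint passes its speed limit or range.

## Working session

There is one attempt and no reset: what is moved stays moved. The work goes in short steps, Python scripts to look and compute and a tool call to move; the robot and the scene stay as the last step left them, time stands still between calls to the robot, and variables do not carry over. Pictures are saved under pics/ and viewed, at most 10 in all, crops included, and the job is handed in when it is done.

```bash
ls; mkdir -p pics
```

Run:
```python
from rig import bot, read_camera, camera_model
import cv2,numpy as np
s=bot.get_state();print({k:np.round(s[k],3) for k in s if k in('t','ee_pos','ee_rot','grip_width','force')})
for n in('scene','top'):
    im=read_camera(n);cv2.imwrite(f'pics/{n}0.png',im[:,:,::-1]);print(n,camera_model(n))
```

```text
pics
rig.py
{'t': np.float64(0.0), 'ee_pos': array([279.501, 586.332, 232.681]), 'ee_rot': array([ 0.221,  0.975, -0.001, -0.   ]), 'force': array([ 0.17 ,  0.071, -0.471]), 'grip_width': np.float64(87.093)}
scene {'vfov': 56.150542571060676, 'cx': 321.3945307741508, 'cy': 201.60333917928264, 'rvec': array([ 1.01102797, -2.14193291,  1.33355491]), 'tvec': array([364.06890219, 254.94561037, 515.34061666])}
top {'vfov': 49.585057814354755, 'cx': 317.3845653686945, 'cy': 194.0637744369394, 'rvec': array([ 2.14456266, -2.14541872,  0.16335704]), 'tvec': array([ -23.73526508,  607.08765064, 1130.96582434])}
```

View pics/scene0.png

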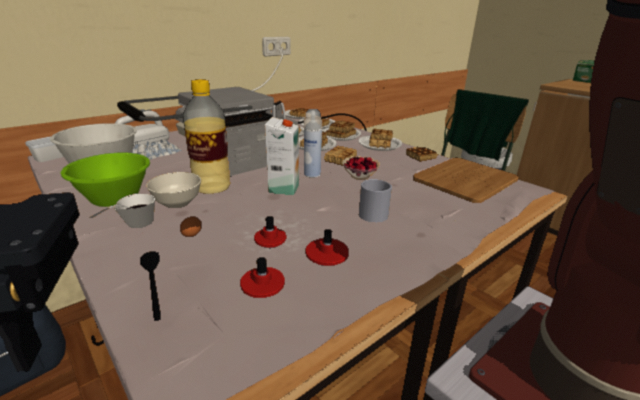

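View pics/top0.png

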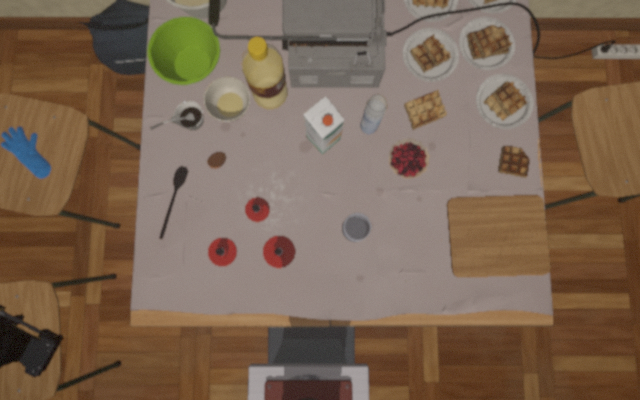

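The scene view shows the three red-covered sets at (270,235), (327,250) and (262,280), and the jar at (375,200). In the top view the sets are at (257,209), (222,251) and (279,251), with the jar at (356,228), the bowl at (408,160) and the carton at (324,125). Next I'll measure the disc diameters, positions and knobs.

Create h.py:
```python
from rig import bot, read_camera, camera_model
import cv2,numpy as np
def cam(n):
    m=camera_model(n);f=200/np.tan(np.radians(m['vfov']/2))
    K=np.array([[f,0,m['cx']],[0,f,m['cy']],[0,0,1]]);return K,np.array(m['rvec'],float),np.array(m['tvec'],float)
def ray(n,p,z):
    K,r,t=cam(n);R=cv2.Rodrigues(r)[0];p=np.atleast_2d(p).astype(float)
    d=(np.linalg.inv(K)@np.c_[p,np.ones(len(p))].T).T@R;c=-R.T@t
    return (c+d*((z-c[2])/d[:,2])[:,None])[:,:2]
def proj(n,X):
    K,r,t=cam(n);return cv2.projectPoints(np.atleast_2d(np.float64(X)),r,t,K,None)[0][:,0]
def masks(im):
    h=cv2.cvtColor(im,cv2.COLOR_RGB2HSV).astype(int)
    red=((h[...,0]<6)|(h[...,0]>174))&(h[...,1]>150)&(h[...,2]>60)
    return red.astype(np.uint8)*255,h
def blobs(m,lo=80,hi=5000):
    m=cv2.morphologyEx(m,cv2.MORPH_CLOSE,np.ones((3,3)))
    return [c for c in cv2.findContours(m,cv2.RETR_EXTERNAL,cv2.CHAIN_APPROX_NONE)[0] if lo<cv2.contourArea(c)<hi]
```

Run:
```python
from h import *
for n in('top','scene'):
    im=cv2.imread(f'pics/{n}0.png')[:,:,::-1].copy();m,h=masks(im)
    for c in blobs(m):
        hull=cv2.convexHull(c)[:,0]
        w=ray(n,c[:,0],21);
        (e,ax,a)=cv2.fitEllipse(c);
        W=ray(n,hull,19).astype(np.float32);(cc,r)=cv2.minEnclosingCircle(W)
        A=2*np.sqrt(cv2.contourArea(W)/np.pi)
        x,y,bw,bh=cv2.boundingRect(c)
        v=h[y:y+bh,x:x+bw,2];s=h[y:y+bh,x:x+bw,1]
        print(n,np.round(e,1),np.round(ax,1),'enc',np.round(cc,1),round(2*r,1),'areadia',round(A,1),'ell c',np.round(ray(n,e,19),1))
# jar in top: print patch colour
im=cv2.imread('pics/top0.png')
s=np.hstack([cv2.resize(im[190:275,200:300],None,fx=4,fy=4,interpolation=2),cv2.resize(im[190:275,310:410],None,fx=4,fy=4,interpolation=2)]);cv2.imwrite('pics/c0.png',s)
```

```text
top [221.8 251.9] [24.3 26. ] enc [452.5 236.1] 72.0 areadia 69.5 ell c [[451.8 236.2]]
top [276.8 251.8] [24.5 26.9] enc [453.1  84.7] 79.7 areadia 72.6 ell c [[451.9  86.7]]
top [256.6 210. ] [18.3 20.7] enc [568.8 143.5] 60.9 areadia 56.0 ell c [[566.5 144. ]]
scene [633.1 380.9] [14.8 28. ] enc [-35.1 -45.6] 58.8 areadia 28.5 ell c [[-38.1 -38.9]]
scene [503.9 380.4] [27.8 83.9] enc [68.2 93.4] 93.8 areadia 66.0 ell c [[73.7 96.7]]
scene [262.1 282.8] [28.2 44.7] enc [448.3 235.9] 85.5 areadia 80.5 ell c [[444.8 238.9]]
scene [326.7 252.2] [24.8 42.9] enc [448.1  83. ] 94.7 areadia 89.1 ell c [[445.2  86.2]]
scene [269.8 237.2] [18.6 31.1] enc [565.  139.9] 84.3 areadia 73.0 ell c [[562.9 144.9]]
scene [360.6 163.4] [11.  28.8] enc [ 758.2 -333.7] 114.6 areadia 100.2 ell c [[ 754.6 -328.2]]
```

View pics/c0.png

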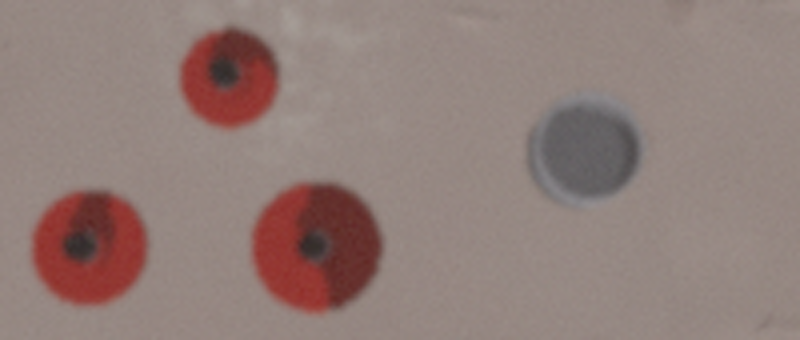

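The middle-sized set is the left one at (222,252), and its measured disc ratios match 80:70:90. Next I'll fit circles of known radius to the far-side outlines in both views.

Add to h.py:
```python
from scipy.optimize import least_squares
def campos(n):
    K,r,t=cam(n);return -cv2.Rodrigues(r)[0].T@t
def outline(im,box,kind):
    """4x-upsampled contour (orig pixel coords) of the red disc / grey jar in box"""
    x0,y0,x1,y1=box;p=cv2.resize(im[y0:y1,x0:x1].astype(np.float32),None,fx=4,fy=4,interpolation=cv2.INTER_CUBIC)
    r,g,b=[p[...,i] for i in range(3)]
    v=r/(r+g+b) if kind=='red' else b/(r+g+b)
    u=np.uint8(np.clip((v-.2)*500,0,255));
    th,m=cv2.threshold(u,0,255,cv2.THRESH_OTSU)
    m=cv2.morphologyEx(m,cv2.MORPH_OPEN,np.ones((5,5)))
    c=max(cv2.findContours(m,cv2.RETR_EXTERNAL,cv2.CHAIN_APPROX_NONE)[0],key=cv2.contourArea)[:,0]
    return (c+.5)/4-.5+np.array([x0,y0])
def circ(n,px,z,R):
    w=ray(n,px,z);c=np.median(w,0);cp=campos(n)[:2]
    for i in range(6):
        d=(c-cp)/np.linalg.norm(c-cp);s=w[((w-c)@d)>-.0*R]
        f=least_squares(lambda q:np.hypot(*(s-q).T)-R,c,loss='soft_l1');c=f.x
    g=least_squares(lambda q:np.hypot(*(s-q[:2]).T)-q[2],[*c,R],loss='soft_l1')
    return c,np.sqrt(np.mean(f.fun**2)),g.x
```

Run:
```python
from h import *
for n,bs in (('top',[('jar',(325,200,390,255),85,37.5),('b',(200,228,245,275),21,40),('a',(240,190,275,228),21,35),('c',(255,228,302,275),21,45)]),('scene',[('jar',(350,172,400,228),85,37.5),('b',(232,262,292,302),21,40),('a',(248,224,294,252),21,35),('c',(300,234,355,270),21,45)])):
    im=cv2.imread(f'pics/{n}0.png')[:,:,::-1];print(n,'cam',np.round(campos(n)))
    for k,b,z,R in bs:
        o=outline(im,b,'jar' if k=='jar' else 'red');c,e,g=circ(n,o,z,R)
        print(k,np.round(o.min(0),1),np.round(o.max(0),1),'c',np.round(c,1),'rms',round(e,2),'free',np.round(g,1))
```

```text
top cam [ 432.  -21. 1209.]
jar [342.1 212.1] [371.1 241.6] c [ 515.6 -124.8] rms 1.22 free [ 517.6 -127.3   35. ]
b [208.1 237.9] [235.9 265.4] c [452.9 232.8] rms 1.7 free [452.9 236.8  36.8]
a [245.1 197.6] [268.6 221.1] c [566.4 140.8] rms 1.7 free [569.2 144.3  31.4]
c [262.9 235.9] [294.1 267.4] c [452.7  78.7] rms 1.65 free [453.3  82.6  41.8]
scene cam [-20. 509. 451.]
jar [358.9 178.4] [391.4 222.1] c [ 513.4 -125.2] rms 1.88 free [ 515.  -127.2   35.5]
b [240.1 267.1] [283.9 297.1] c [445.7 238. ] rms 9.19 free [445.9 237.8  39.8]
a [254.1 225.9] [285.6 246.9] c [562.5 145. ] rms 5.97 free [564.5 143.8  33.4]
c [305.1 238.6] [347.4 264.9] c [446.6  85.6] rms 8.7 free [448.1  84.3  43.5]
```

Run:
```python
from h import *
def out(im,box,th):
    x0,y0,x1,y1=box;p=cv2.resize(im[y0:y1,x0:x1].astype(np.float32),None,fx=4,fy=4,interpolation=cv2.INTER_CUBIC)
    m=np.uint8(p[...,0]/p.sum(2)>th)*255
    c=max(cv2.findContours(m,cv2.RETR_EXTERNAL,cv2.CHAIN_APPROX_NONE)[0],key=cv2.contourArea)[:,0]
    return (c+.5)/4-.5+np.array([x0,y0])
for n,bs in (('top',[('b',(200,228,245,275),40),('a',(240,190,275,228),35),('c',(255,228,302,275),45)]),('scene',[('b',(232,255,292,302),40),('a',(248,220,294,252),35),('c',(300,234,355,270),45)])):
    im=cv2.imread(f'pics/{n}0.png')[:,:,::-1]
    for k,b,R in bs:
        p=im[b[1]:b[3],b[0]:b[2]].astype(float)
        o=out(im,b,.42)
        for z in(13,21):
            w=ray(n,o,z);cp=campos(n)[:2];c=w.mean(0);s=np.sign(z-17)
            for i in range(5):
                d=(c-cp)/np.linalg.norm(c-cp);q=w[(w-c)@d*s>0]
                if z==21 and n=='scene': q=q[np.abs((q-c)@[d[1],-d[0]])>14]
                g=least_squares(lambda v:np.hypot(*(q-v[:2]).T)-v[2],[*c,R],loss='soft_l1').x;c=g[:2]
            print(n,k,z,'free',np.round(g,1),'fixed',np.round(least_squares(lambda v:np.hypot(*(q-v).T)-R,c,loss='soft_l1').x,1))
    # knob: dark blob
    hs=im.astype(int).sum(2)
    for k,b,R in bs:
        x0,y0,x1,y1=b;y0-=(n=='scene')*12
        m=np.uint8(cv2.resize(np.float32(im[y0:y1,x0:x1].max(2)),None,fx=4,fy=4,interpolation=2)<70)*255
        c=max(cv2.findContours(m,0,1)[0],key=cv2.contourArea);x,y,w,h=cv2.boundingRect(c);m0=cv2.moments(c)
        q=np.array([m0['m10'],m0['m01']])/m0['m00'];q=(q+.5)/4-.5+[x0,y0]
        print(n,k,'knob',np.round(q,1),'box',(x+.0)/4+x0,y/4+y0,w/4,h/4,'ray z58',np.round(ray(n,q,58 if n=='top' else 52.5),1))
```

```text
top b 13 free [452.8 236.5  38.8] fixed [453.  238.1]
top b 21 free [453.  236.5  38.4] fixed [453.  234.5]
top a 13 free [568.1 143.3  32.9] fixed [569.7 145.4]
top a 21 free [569.4 144.2  32.6] fixed [567.5 141.9]
top c 13 free [453.3  83.1  43.6] fixed [453.7  84.9]
top c 21 free [453.3  82.8  42.8] fixed [453.   80.1]
top b knob [219.5 251. ] box 216.75 248.5 6.5 5.75 ray z58 [[453.6 233.9]]
top a knob [255.5 207.4] box 253.25 205.0 5.5 5.75 ray z58 [[569.  141.6]]
top c knob [277.8 250.9] box 275.5 248.75 5.75 5.25 ray z58 [[453.7  80.4]]
scene b 13 free [450.7 234.8  39.4] fixed [451.3 234.5]
scene b 21 free [450.3 235.1  39.7] fixed [450.  235.3]
scene a 13 free [565.4 142.9  33.2] fixed [567.3 141.7]
scene a 21 free [566.4 142.7  34.4] fixed [565.6 143.1]
scene c 13 free [450.3  81.2  43.6] fixed [451.5  80. ]
scene c 21 free [450.7  81.7  44.1] fixed [449.8  82.5]
scene b knob [261.1 265.5] box 255.25 257.5 12.25 16.75 ray z58 [[449.7 236. ]]
scene a knob [269.2 222.8] box 265.5 216.5 8.75 13.5 ray z58 [[565.7 142.9]]
scene c knob [332.8 243. ] box 314.75 229.5 33.0 29.0 ray z58 [[425.4  89.1]]
```

Add to h.py:
```python
from scipy.spatial.transform import Rotation as Ro
def delta(x,y,z):
    s=bot.get_state();R=Ro.from_quat(s['ee_rot']).as_matrix();d=np.array([x,y,z])-s['ee_pos']
    print('t',round(float(s['t']),2),'pos',np.round(s['ee_pos'],1),'tool shift',np.round(R.T@d,1),'world',np.round(d,1),'R',np.round(R[:,:2].T,3).tolist())
```

```bash
python3 -c "
from h import *;delta(451.7,235.7,130)"
```

```text
t 0.1 pos [279.5 586.4 232.7] tool shift [-306.3 -242.3  103.1] world [ 172.2 -350.7 -102.7] R [[-0.903, 0.43, -0.0], [0.43, 0.903, -0.001]]
```

>>> drive_effector:
  moves: {"deltas": [[50, -100, -80, 30, 0], [50, -100, -80, 30, 0], [50, -100, -80, 30, 0], [50, -200, -160, 60, 0], [50, -200, -160, 60, 0], [50, -200, -160, 60, 0], [50, -306, -242, 103, 0], [50, -306, -242, 103, 0], [50, -306, -242, 103, 0], [50, -306, -242, 103, 0], [50, -306, -242, 103, 0], [50, -306, -242, 103, 0]]}
  grip_force: 5

```text
t: 1.3
ee_pos: [451.3, 237.9, 130.7]
ee_rot: [0.22, 0.976, 0.0, -0.0]
force: [0.0, -0.1, 0.1]
grip_width: 50.1
grasp_force: 0.0
```

Run:
```python
from h import *
delta(451.7,235.7,53.5)
for n in('top','scene'): cv2.imwrite(f'pics/{n}1.png',read_camera(n)[:,:,::-1])
a=cv2.imread('pics/scene1.png')[190:310,180:380];cv2.imwrite('pics/c1.png',cv2.resize(a,None,fx=3.5,fy=3.5,interpolation=2))
```

```text
t 1.3 pos [451.3 237.9 130.7] tool shift [-1.3 -1.8 77.2] world [  0.4  -2.2 -77.2] R [[-0.903, 0.429, 0.0], [0.429, 0.903, 0.0]]
```

View pics/c1.png

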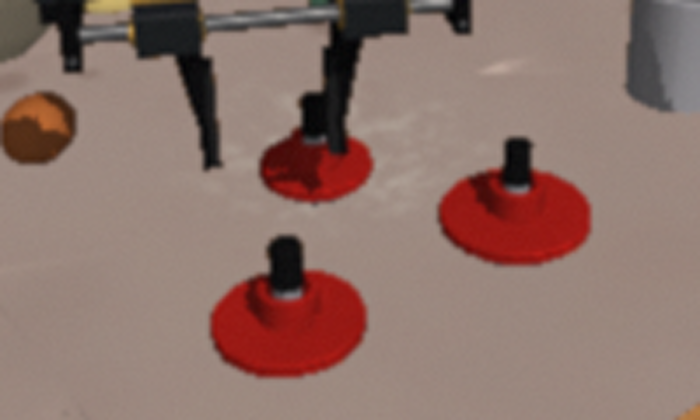

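Run:
```python
from h import *
delta(451.7,235.7,53.5)
s=bot.get_state();p=s['ee_pos'];y=Ro.from_quat(s['ee_rot']).as_matrix()[:,1]
print(proj('scene',[p-[0,0,11]+y*25,p-[0,0,11]-y*25]),proj('scene',[[451.7,235.7,65]]))
```

```text
t 1.4 pos [451.3 238.1 130.8] tool shift [-1.4 -2.  77.3] world [  0.4  -2.4 -77.3] R [[-0.904, 0.428, 0.0], [0.428, 0.904, 0.001]]
[[242.32663056 234.3849829 ]
 [272.52123602 230.9407526 ]] [[260.27229946 259.0521571 ]]
```

>>> drive_effector:
  moves: {"deltas": [[50, -1.4, -2, 30, 0], [50, -1.4, -2, 50, 0], [50, -1.4, -2, 65, 0], [50, -1.4, -2, 77, 0], [50, -1.4, -2, 77, 0], [50, -1.4, -2, 77, 0]]}
  grip_force: 5

```text
t: 2.0
ee_pos: [452.2, 234.7, 54.0]
ee_rot: [0.22, 0.975, 0.0, 0.0]
force: [0.2, 1.2, -0.1]
grip_width: 50.3
grasp_force: 0.0
```

```bash
python3 -c "
from h import *;delta(451.7,235.7,53.5)"
```

```text
t 2.0 pos [452.2 234.7  54. ] tool shift [0.9 0.7 0.5] world [-0.5  1.  -0.5] R [[-0.903, 0.43, -0.0], [0.43, 0.903, 0.0]]
```

>>> drive_effector:
  moves: {"deltas": [[10, 0, 0, 0, 0], [10, 0, 0, 0, 0], [10, 0, 0, 0, 0], [10, 0, 0, 0, 0], [10, 0, 0, 0, 0], [10, 0, 0, 0, 0]]}
  grip_force: 5

```text
t: 2.6
ee_pos: [452.2, 234.3, 53.6]
ee_rot: [0.221, 0.975, 0.0, 0.0]
force: [1.0, 0.3, -0.1]
grip_width: 17.7
grasp_force: 5.0
```

>>> drive_effector:
  moves: {"deltas": [[40, 0, 0, 0, 0], [40, 0, 0, 0, 0], [40, 0, 0, 0, 0], [40, 0, 0, 0, 1.57], [40, 0, 0, 0, 1.57], [40, 0, 0, 0, 1.57], [40, 0, 0, 0, 1.57], [40, 0, 0, 0, 1.57], [40, 0, 0, 0, 1.57], [40, 0, 0, 0, 1.57], [40, 0, 0, 0, 1.57], [40, 0, 0, 0, 1.57], [40, 0, 0, 0, 1.57], [40, 0, 0, 0, 1.57], [40, 0, 0, 0, 1.57]]}
  grip_force: 5

```text
t: 4.1
ee_pos: [452.1, 234.2, 53.5]
ee_rot: [0.846, 0.534, -0.0, 0.0]
force: [0.1, -0.1, -0.9]
grip_width: 39.9
grasp_force: 0.0
```

>>> drive_effector:
  moves: {"deltas": [[10, 0, 0, 0, 0], [10, 0, 0, 0, 0], [10, 0, 0, 0, 0], [10, 0, 0, 0, 0], [10, 0, 0, 0, 0], [10, 0, 0, 0, 0]]}
  grip_force: 30

```text
t: 4.7
ee_pos: [452.1, 234.2, 53.5]
ee_rot: [0.845, 0.534, -0.0, -0.0]
force: [-0.5, -0.5, -0.5]
grip_width: 17.3
grasp_force: 30.0
```

Run:
```python
from h import *
delta(452,235,53.5)
for n in('top','scene'): cv2.imwrite(f'pics/{n}2.png',read_camera(n)[:,:,::-1])
```

```text
t 4.7 pos [452.1 234.2  53.5] tool shift [ 0.7 -0.4  0. ] world [-0.1  0.8 -0. ] R [[0.429, 0.903, -0.0], [0.903, -0.429, -0.0]]
```

>>> drive_effector:
  moves: {"deltas": [[10, 0, 0, -10, 0], [10, 0, 0, -30, 0], [10, 0, 0, -60, 0], [10, 0, 0, -95, 0], [10, 0, 0, -120, 0], [10, 0, 0, -120, 0], [10, 0, 0, -120, 0]]}

```text
t: 5.5
ee_pos: [452.2, 234.2, 173.9]
ee_rot: [0.845, 0.534, 0.0, -0.0]
force: [0.1, -0.7, -3.3]
grip_width: 16.9
grasp_force: 30.0
```

Run:
```python
from h import *
delta(516.3,-127.2,165)
im=read_camera('scene');cv2.imwrite('pics/scene3.png',im[:,:,::-1]);cv2.imwrite('pics/c3.png',cv2.resize(im[150:330,130:420,::-1],None,fx=2.7,fy=2.7,interpolation=2))
```

```text
t 5.5 pos [452.2 234.2 173.9] tool shift [-298.9  213.1    8.7] world [  64.1 -361.4   -8.9] R [[0.43, 0.903, 0.001], [0.903, -0.43, 0.0]]
```

View pics/c3.png

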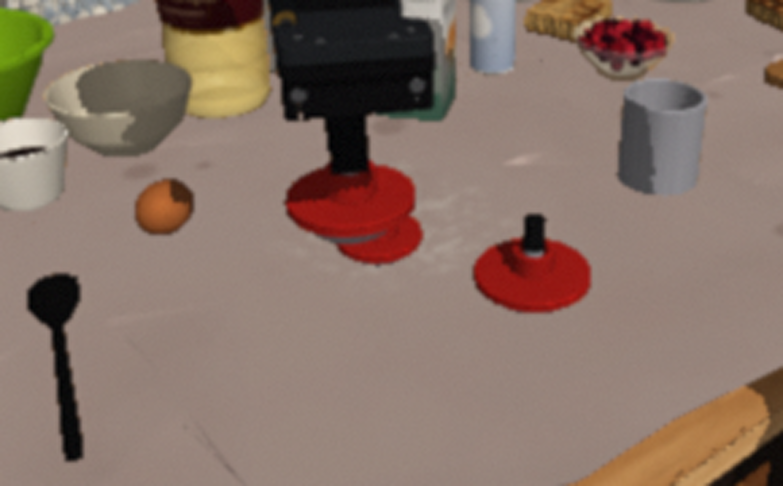

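The insert and cover are held level in the gripper, at about (258,223) in the full picture, and the other two sets haven't moved. I'll carry it over to hover above the jar.

>>> drive_effector:
  moves: {"deltas": [[10, -12, 9, 0, 0], [10, -36, 26, 0, 0], [10, -64, 46, 0, 0], [10, -92, 66, 0, 0], [10, -120, 86, 0, 0], [10, -148, 106, 0, 0], [10, -176, 126, 0, 0], [10, -204, 146, 0, 0], [10, -232, 166, 0, 0], [10, -258, 184, 0, 0], [10, -278, 198, 0, 0], [10, -291, 208, 0, 0], [10, -299, 213, 2, 0], [10, -299, 213, 4, 0], [10, -299, 213, 4, 0], [10, -299, 213, 4, 0], [10, -299, 213, 4, 0]]}

```text
t: 7.25
ee_pos: [516.1, -126.3, 169.5]
ee_rot: [0.845, 0.535, 0.0, -0.0]
force: [-1.0, 0.0, -1.2]
grip_width: 17.3
grasp_force: 30.0
```

Run:
```python
from h import *
for i in range(2):
  delta(516.3,-127.2,165)
  for n in('top','scene'):
    im=read_camera(n);cv2.imwrite(f'pics/{n}4.png',im[:,:,::-1])
a=cv2.imread('pics/scene4.png')[130:240,310:440];b=cv2.imread('pics/top4.png')[170:280,290:420]
cv2.imwrite('pics/c4.png',np.hstack([cv2.resize(q,(390,330),interpolation=2) for q in(a,b)]))
```

```text
t 7.25 pos [ 516.1 -126.3  169.5] tool shift [-0.7  0.6  4.5] world [ 0.2 -0.9 -4.5] R [[0.428, 0.904, 0.0], [0.904, -0.428, -0.0]]
t 7.35 pos [ 516.1 -126.6  169.6] tool shift [-0.5  0.4  4.6] world [ 0.2 -0.6 -4.6] R [[0.429, 0.904, 0.0], [0.904, -0.429, 0.0]]
```

View pics/c4.png

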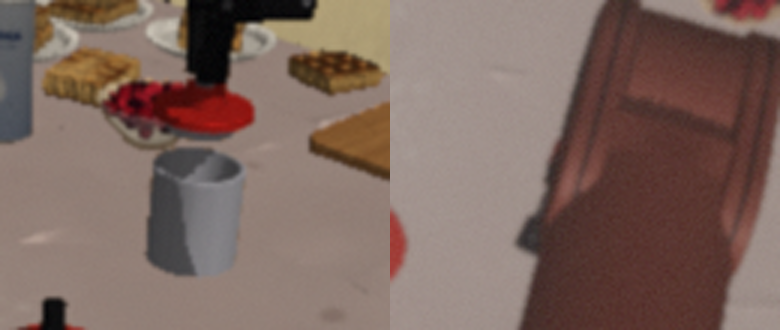

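The scene crop shows the cover held level at about (379,166), above the jar mouth at about (376,186). The arm blocks the top view. I'll check the alignment numerically in the scene view.

Run:
```python
from h import *
n='scene';im=cv2.imread('pics/scene4.png')[:,:,::-1];cp=campos(n)[:2]
def up(b):
    return cv2.resize(im[b[1]:b[3],b[0]:b[2]].astype(np.float32),None,fx=4,fy=4,interpolation=cv2.INTER_CUBIC)
def cont(m,b):
    c=max(cv2.findContours(np.uint8(m)*255,0,1)[0],key=cv2.contourArea)[:,0];return (c+.5)/4-.5+np.array(b[:2])
b=(362,152,402,182);p=up(b);o=cont((p[...,0]/p.sum(2)>.42)&(p[...,1]<90),b)
z=169.6-53.5+13;c=np.array([516.1,-126.6]);w=ray(n,o,z)
for i in range(6):
    d=(c-cp)/np.linalg.norm(c-cp);l=np.array([d[1],-d[0]]);q=w[((w-c)@d<-5)]
    q=q[(o[(w-c)@d<-5][:,0]>365)]
    g=least_squares(lambda v:np.hypot(*(q-v[:2]).T)-v[2],[*c,40],loss='soft_l1').x;c=g[:2]
print('disc free',np.round(g,1),len(q),'fixed38.8..40',[np.round(least_squares(lambda v:np.hypot(*(q-v).T)-R,c,loss='soft_l1').x,1) for R in(39,40)])
T=np.linspace(0,2*np.pi,90)
P=proj(n,np.c_[516.1+40*np.cos(T),-126.6+40*np.sin(T),0*T+z]);print('pred disc x',P[:,0].min(),P[:,0].max(),'ymax',P[:,1].max(),'obs',o[:,0].max(),o[:,1].max())
for f in('scene0','scene4'):
    im=cv2.imread(f'pics/{f}.png')[:,:,::-1];b=(350,172,400,228);o=outline(im,b,'jar');print(f,'jar',o.min(0),o.max(0),[np.round(v,1) for v in circ(n,o,85,37.5)])
P=proj(n,np.c_[516.1+37.5*np.cos(T),-126.6+37.5*np.sin(T),0*T+85]);print('pred rim',P.min(0),P.max(0))
P=proj(n,np.c_[516.1+37.5*np.cos(T),-126.6+37.5*np.sin(T),0*T]);print('pred base',P.min(0),P.max(0))
```

```text
disc free [ 511.3 -123.1   36.5] 115 fixed38.8..40 [array([ 513.6, -124.9]), array([ 514.6, -125.6])]
pred disc x 359.6545315983489 394.05482143240533 ymax 173.96701664006187 obs 394.375 174.625
scene0 jar [358.875 178.375] [391.375 222.125] [array([ 513.4, -125.2]), np.float64(1.9), array([ 515. , -127.2,   35.5])]
scene4 jar [358.875 179.125] [391.375 221.875] [array([ 510.5, -124.2]), np.float64(1.4), array([ 512. , -126. ,   35.7])]
pred rim [359.39201464 178.33060942] [390.90525365 191.23610977]
pred base [356.9887521  208.55481791] [387.18523241 223.14616028]
```

>>> drive_effector:
  moves: {"deltas": [[10, 0, 0, 8, 0], [10, 0, 0, 16, 0], [10, 0, 0, 23, 0], [10, 0, 0, 27, 0], [10, 0, 0, 27, 0]]}

```text
t: 7.95
ee_pos: [515.5, -127.3, 141.7]
ee_rot: [0.845, 0.534, -0.001, -0.0]
force: [-0.4, -0.7, -1.8]
grip_width: 16.9
grasp_force: 30.0
```

>>> drive_effector:
  moves: {"deltas": [[10, 0, 0, 2, 0], [10, 0, 0, 4, 0], [10, 0, 0, 6, 0], [10, 0, 0, 7, 0], [10, 0, 0, 7, 0]]}

```text
t: 8.45
ee_pos: [516.0, -127.3, 135.5]
ee_rot: [0.845, 0.534, -0.0, -0.0]
force: [0.7, -1.0, -0.6]
grip_width: 17.2
grasp_force: 30.0
```

>>> drive_effector:
  moves: {"deltas": [[10, 0, 0, 1, 0], [10, 0, 0, 2, 0], [10, 0, 0, 3, 0], [10, 0, 0, 4, 0], [10, 0, 0, 4, 0]]}

```text
t: 8.95
ee_pos: [516.0, -127.3, 131.4]
ee_rot: [0.845, 0.534, -0.0, -0.0]
force: [-0.1, -0.5, -2.7]
grip_width: 17.0
grasp_force: 30.0
```

>>> drive_effector:
  moves: {"deltas": [[10, 0, 0, 1, 0], [10, 0, 0, 2, 0], [10, 0, 0, 3, 0], [10, 0, 0, 3, 0]]}

```text
t: 9.35
ee_pos: [516.0, -127.3, 128.4]
ee_rot: [0.845, 0.534, -0.0, -0.0]
force: [-0.9, -0.5, -1.7]
grip_width: 17.0
grasp_force: 30.0
```

>>> drive_effector:
  moves: {"deltas": [[10, 0, 0, 0.5, 0], [10, 0, 0, 1, 0], [10, 0, 0, 1.3, 0], [10, 0, 0, 1.3, 0]]}

```text
t: 9.75
ee_pos: [516.1, -127.3, 127.2]
ee_rot: [0.845, 0.534, -0.0, 0.0]
force: [-0.9, -0.7, -1.4]
grip_width: 17.5
grasp_force: 30.0
```

>>> drive_effector:
  moves: {"deltas": [[10, 0, 0, 0.5, 0], [10, 0, 0, 1, 0], [10, 0, 0, 1, 0]]}

```text
t: 10.05
ee_pos: [516.3, -127.4, 127.0]
ee_rot: [0.845, 0.534, 0.0, -0.0]
force: [-3.7, 1.3, 9.1]
grip_width: 17.1
grasp_force: 30.0
```

```bash
python3 -c "
from h import *
im=read_camera('scene');cv2.imwrite('pics/scene5.png',im[:,:,::-1]);cv2.imwrite('pics/c5.png',cv2.resize(im[140:240,310:440,::-1],None,fx=5,fy=5,interpolation=2))"
```

```text
(no output)
```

View pics/c5.png

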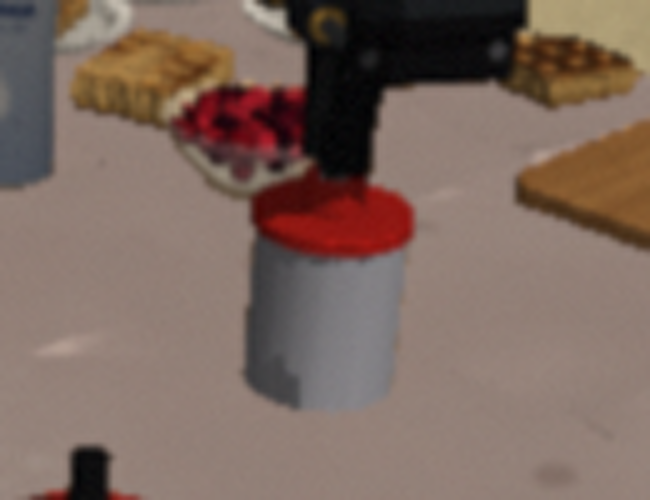

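The cover lies level on the jar rim at about (376,183) in the full picture, with no gap. The contact force of about 9 N at the expected height also says the insert is home. I'll ease off and release.

>>> drive_effector:
  moves: {"deltas": [[10, 0, 0, -0.7, 0], [10, 0, 0, -0.7, 0]]}

```text
t: 10.3
ee_pos: [516.1, -127.3, 127.1]
ee_rot: [0.845, 0.534, 0.0, 0.0]
force: [-3.3, -0.1, 3.1]
grip_width: 17.3
grasp_force: 30.0
```

>>> drive_effector:
  moves: {"deltas": [[50, 0, 0, 0, 0], [50, 0, 0, 0, 0], [50, 0, 0, 0, 0], [50, 0, 0, 0, 0], [50, 0, 0, 0, 0], [50, 0, 0, 0, 0], [50, 0, 0, 0, 0], [50, 0, 0, 0, 0]]}

```text
t: 11.1
ee_pos: [516.1, -127.3, 127.0]
ee_rot: [0.845, 0.534, 0.0, 0.0]
force: [-0.1, 0.3, 0.5]
grip_width: 50.1
grasp_force: 0.0
```

Run:
```python
from h import *
im=read_camera('scene');cv2.imwrite('pics/scene6.png',im[:,:,::-1]);cv2.imwrite('pics/c6.png',cv2.resize(im[140:240,310:440,::-1],None,fx=5,fy=5,interpolation=2))
delta(516,-127.3,108)
```

```text
t 11.15 pos [ 516.1 -127.3  127. ] tool shift [ 0.  -0.1 19. ] world [ -0.1   0.  -19. ] R [[0.43, 0.903, -0.0], [0.903, -0.43, 0.0]]
```

View pics/c6.png

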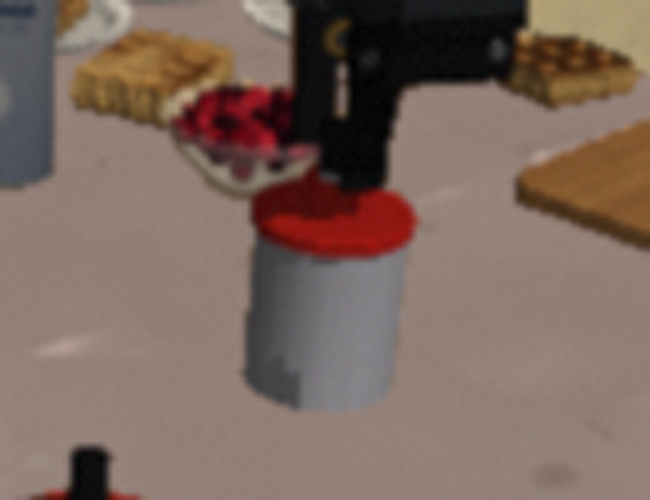

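The fingers are off and the cover still lies flat on the jar at about (377,183). I'll go down around the collar and take it lightly.

>>> drive_effector:
  moves: {"deltas": [[50, 0, 0, 5, 0], [50, 0, 0, 10, 0], [50, 0, 0, 15, 0], [50, 0, 0, 18, 0], [50, 0, 0, 18, 0], [50, 0, 0, 18, 0]]}

```text
t: 11.75
ee_pos: [516.0, -127.4, 108.9]
ee_rot: [0.845, 0.534, -0.0, 0.0]
force: [-0.8, -0.1, 0.9]
grip_width: 49.8
grasp_force: 0.0
```

>>> drive_effector:
  moves: {"deltas": [[25, 0, 0, 0, 0], [25, 0, 0, 0, 0], [25, 0, 0, 0, 0], [25, 0, 0, 0, 0], [25, 0, 0, 0, 0], [25, 0, 0, 0, 0]]}
  grip_force: 12

```text
t: 12.35
ee_pos: [516.2, -127.3, 109.1]
ee_rot: [0.845, 0.534, 0.0, 0.0]
force: [-0.7, 1.2, 1.2]
grip_width: 31.9
grasp_force: 12.0
```

>>> drive_effector:
  moves: {"deltas": [[25, 0, 0, -1, 0], [25, 0, 0, -2, 0], [25, 0, 0, -4, 0], [25, 0, 0, -6, 0], [25, 0, 0, -8, 0], [25, 0, 0, -8, 0], [25, 0, 0, -8, 0]]}

```text
t: 13.05
ee_pos: [516.1, -127.3, 117.0]
ee_rot: [0.845, 0.534, 0.0, 0.0]
force: [0.1, -0.2, -1.3]
grip_width: 31.9
grasp_force: 12.0
```

Run:
```python
from h import *
F=[]
for i in range(4):
    F.append(bot.get_state()['force'][2]);im=read_camera('scene')
print(np.round(F,2))
cv2.imwrite('pics/scene7.png',im[:,:,::-1]);cv2.imwrite('pics/c7.png',cv2.resize(im[140:240,330:420,::-1],None,fx=6,fy=6,interpolation=2))
```

```text
[-1.3  -0.36 -0.94 -0.27]
```

View pics/c7.png

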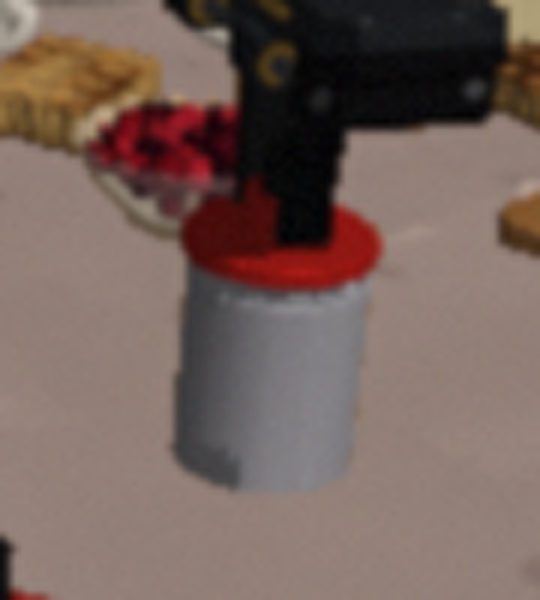

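The hanging force averages about 0.7 N, which is the cover alone, and the flange stays on the rim below it at about (377,188). I'll carry on straight up.

>>> drive_effector:
  moves: {"deltas": [[25, 0, 0, -4, 0], [25, 0, 0, -8, 0], [25, 0, 0, -12, 0], [25, 0, 0, -17, 0], [25, 0, 0, -22, 0], [25, 0, 0, -28, 0], [25, 0, 0, -34, 0], [25, 0, 0, -40, 0], [25, 0, 0, -46, 0], [25, 0, 0, -52, 0], [25, 0, 0, -58, 0], [25, 0, 0, -63, 0], [25, 0, 0, -66, 0], [25, 0, 0, -68, 0], [25, 0, 0, -68, 0], [25, 0, 0, -68, 0], [25, 0, 0, -68, 0], [25, 0, 0, -68, 0], [25, 0, 0, -68, 0]]}

```text
t: 15.15
ee_pos: [516.0, -127.3, 184.9]
ee_rot: [0.845, 0.534, -0.0, -0.0]
force: [0.9, -0.1, -0.5]
grip_width: 32.0
grasp_force: 12.0
```

Run:
```python
from h import *
im=read_camera('scene');cv2.imwrite('pics/scene8.png',im[:,:,::-1]);cv2.imwrite('pics/c8.png',cv2.resize(im[110:240,320:430,::-1],None,fx=4.5,fy=4.5,interpolation=2))
```

```text
(no output)
```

View pics/c8.png

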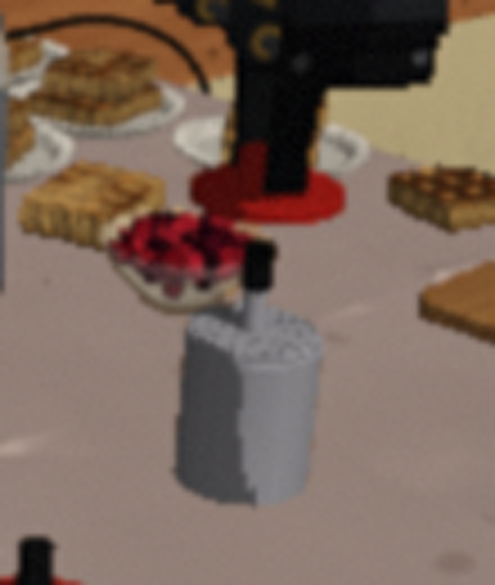

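The insert sits flat in the jar with its knob free at about (378,168). The cover is held level at about (379,153), with its underside around 166 mm above the table. I'll hand it in.

```bash
python3 -c "
from rig import bot, read_camera, camera_model
print(bot.close_job())"
```

```text
the job is handed in; nothing more can be done
None
```

The job is handed in, with no verdict returned: the middle-sized insert looks seated in the jar, and the gripper holds its red cover level about 28 mm above the knob top; I saw no sign of the other objects being disturbed.

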